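Clear and hold the rinse bin's sprung lid

TASK

An ink tub is standing on the sprung steel lid of the rinse bin: first stand it upright on the square rubber mat. Then take the lid by its front tab and raise it clearly past its balance point, to where the springs want to lift it (5 to 15 degrees beyond), without letting it fly up to its stop; bring it back and finish while still holding it, motionless, 5 to 10 degrees below the balance point, so that its weight leans on your fingers and I can check the springs. Do not let go of the lid at the end, do not tip the tub over, and leave the other things on the bench where they are.

Things in the scene. Friction and masses are not known exactly. Their poses are not given: they have to be found in the camera images.
- tub_center (a point): The ink tub that stands on the bin's lid: a plain white cylinder, 56 mm across, 75 mm tall, 0.15 to 0.31 kg. The point is its centre, half-way up (37.5 mm above its underside); z is its upright axis.
- mat: Square black rubber mat lying fixed on the bench, 130 x 130 mm, 4 mm thick, flat and empty, to the left or the right of the bin (an open metal tray with a 30 mm rim and small parts lies on the other side). Origin at the centre of its underside.
- bin: Fixed blue rinse bin, 220 (x) x 250 (y) x 100 mm high, covered by a flat steel lid. Origin at the centre of its underside; its x points from the lid's tab (front) to the hinge (back), its y lies along the hinge.
- lid (a joint): Opening angle of the lid, rad: 0 shut (level), growing as the front edge rises; stop at 1.5. Balance point at 0.85 (49 degrees): below it the lid falls shut, above it the springs throw it up to the stop; hardly any friction. Force at the tab, across its arm: 3 N up to lift it from shut, 1 N up to hold it at 0.72, 1 N down to hold it back at 0.98.
- lid_tab (a point): Centre of the lid's lifting tab: a solid steel tongue 24 mm wide (along the hinge), 16 mm thick, sticking out 55 mm beyond the middle of the lid's front edge, free at both sides and below. The point is 33 mm in front of that edge, half-way through the thickness, 108 mm above the bench when shut. Axes: x to the hinge within the lid, y along the hinge, z out of the lid's top.
- lid_hinge (a point): Middle of the lid's hinge axis, at the bin's back rim, 100 mm above the bench, level with the underside of the 6 mm thick lid. In the lid's own axes the tab's point lies 253 mm in front of it and 8 mm above it.
- tub_b: Bystander, to be left alone: a second, identical ink tub (56 mm across, 75 mm tall) standing on the bench. Origin at its underside, centre.
- spray: Bystander, to be left alone: a spray bottle, 52 mm across, 170 mm tall, standing. Origin at its underside, centre.
- tape: Bystander, to be left alone: a roll of tape lying flat, 90 mm across, 24 mm high. Origin at its underside, centre.
- squeegee: Bystander, to be left alone: a wooden squeegee with a rubber blade, lying, 150 mm long, 24 mm high. Origin at its underside (or at its middle along its length).
- spatula: Bystander, to be left alone: an ink spatula lying on the bench. Origin at its underside (or at its middle along its length).
- driver: Bystander, to be left alone: a screwdriver lying on the bench. Origin at its underside (or at its middle along its length).
- jar: Bystander, to be left alone: a glass jar with a metal cap, 60 mm across, 70 mm tall, standing. Origin at its underside, centre.
- tub: The same ink tub (see tub_center); origin at the centre of its underside.
There are look-alikes about, which are no part of the job. What is shaped like the tub but purple is not meant.

How it is judged:
By the outcome, as a careful person would: the job done as asked, in the order asked, and still so for the second after the job is handed in, while the arm keeps its last pose, push and grip.
It also fails if it takes over 58 s, if anything falls off the work surface, if the arm or the gripper's body presses on something with over 40 N, if the wrist force passes 120 N, or if a joint passes its speed limit or range.

ROBOT

A 6-joint arm with a two-finger parallel gripper is mounted at the origin on the work surface. World frame = base frame: x ahead of the robot, y to its left, z up, the work surface at z = 0. Lengths are in m, angles in rad, forces in N, time in s.
With the tool pointing down it reaches from about 0.3 to 0.875 m from the base axis. Payload 6.4 kg.
Tool frame: the origin (TCP) lies on the mounting face of the last link; the fingertips stand 173 mm ahead of it and the grasp point (between the pads) lies 155 mm ahead of it (ctrl.grip_point_offset is the distance from the TCP to the grasp point, in m); z points along the fingers, y is the line along which they close (so a half turn about z gives the same grasp; the last joint's range is limited). The gripper opens to 85 mm and grips with 20 to 120 N. Pads are 22 mm wide; open, the fingers measure 114 mm over their backs; the gripper's body (76 mm by 85 mm) begins 54 mm behind the grasp point. The pads swing forward as they close: fully open they stand 13 mm farther back than shut.
Start: joints at [1.132, 0.181, 1.607, -0, 1.354, -0.206], TCP at [0.133, 0.56, 0.405] pointing down, gripper open.
Joint ranges: [-2.99, 2.99], [-0.89, 2.07], [0.3, 2.58], [-1.14, 4.28], [0, 2.63], [-3.12, 3.12]. Speed limits (rad/s): [2.57, 2.57, 3.01, 3.14, 3.14, 3.14].

INTERFACE

Orientations are given as a unit quaternion [w, x, y, z].
In Python, from bench import status, imaging, ctrl, models gives the robot as it stands.
- The arm moves only by the tool send_rows, never from a script. Its argument "commands" is a list that holds one entry, the list of rows, each a list of 6 numbers: the shift along the tool's x, y, z normalised to -1 to 1, where 1 is 3 cm, then the turn, a rotation vector about the tool's x, y, z normalised to -1 to 1, where 1 is 0.1 rad. A call has 1 to 8 rows; each row shifts and turns the commanded pose from where the row before left it, along the tool's axes as they then stand; what a row does not reach is not made up. A row lasts 1/12 s, in which the tool goes at most 41.7 mm and 7.16 degrees, less where a joint would pass 70% of its speed; a pose out of reach is approached as far as the arm can. A call with a number of a shift or a turn outside -1 to 1 is refused whole. A call with a gripper value outside its range is refused whole. "jaw" is the opening, from 0 (shut) to 1 (fully open), set as the call begins (left out, the last holds). The fingers move at their own pace and stop on an object; the grip force is fixed at half the most. Time passes only in rows, so rows that do not move let the fingers close. It gives the time, the measured TCP pose, the force, the opening and the grip force at its end, in the units of the state.
- status.get_obs(): the state, without advancing time (a new reading comes with each control period).
- imaging.camera(name): name is "side" or "top"; returns a dict with "image" (400x640x3 uint8, blue, green, red), "depth" (400x640 float32, m along the optical axis (not along the pixel's ray), 0 where there is no reading), "mtx" (3x3 intrinsics, pixels), "pose" (4x4, takes a point from camera to world coordinates). Camera axes: x right, y down, z forward; pixel columns grow to the right and rows downward; lengths in m; the calibration is good to about 2 mm. A picture is of the moment at which its call begins.
- ctrl.hand_in(): hands the job in; it is judged then, once.
Trained networks look in a picture, given as the dict that the camera call returned (one of the last four; its "shot" number tells which), for a name from the list of things; names that differ only in an ending like _2 or _b are one class to them, and where a whole thing is asked for, a point or a joint stands for the part that bears it (a point fixed in the world has none). Each returns a list of dicts, best first, with "confidence" (0 to 1); they miss things now and then, are a little off and sometimes report something else, mostly with a low value. They report only what shows in the picture. A call takes as long as a camera call. They do not tell look-alikes from the thing itself.
- models.recognise(picture, name): "centre" ([column, row] in pixels, amid what is visible of it).
- models.regions_of(picture, name): "region" (400x640 bool, what is visible of it) and "centre" ([column, row] in pixels, amid what is visible of it).
The state is a dict: "time_s": time; "q": joint angles; "dq": joint speeds; "joint_efforts": joint torques, N m; "eef_pos": TCP position; "eef_rot": TCP orientation; "wrist_force": force on the tool from outside, world axes, zero at the start; "torque": the same for the moment, N m; "opening": opening from 0.0 (shut) to 1.0 (fully open); "grasp_force": force on a finger pad.
Only numpy, scipy, OpenCV 4.12 (cv2) and the standard library are available. Lean on these libraries where they do the work, as an engineer would, in place of code of your own. Each camera call takes 0.05 s, during which the arm holds its last target. There are 200 camera calls.

## Working session

There is one attempt and no reset: what is moved stays moved. The work goes in short steps, Python scripts to look and compute and a tool call to move; the robot and the scene stay as the last step left them, time stands still between calls to the robot, and variables do not carry over. Pictures are saved under pics/ and viewed, at most 10 in all, crops included, and the job is handed in when it is done.

Besides the shell and the picture viewer there is one more tool, called after "Emit:" as name(argument=value, ...) on one line, values as JSON. send_rows: Moves the arm, as the interface text tells. Its arguments: {"type":"object","properties":{"commands":{"type":"array"},"jaw":{"type":"number"}},"required":["commands"]}

```bash
ls; mkdir -p pics
python3 - <<'E'
from bench import status, imaging, ctrl, models
import cv2,numpy as np
for n in("top","side"):
    p=imaging.camera(n); cv2.imwrite(f"pics/{n}1.png",p["image"])
    K=p["mtx"];T=p["pose"]
    print(n,np.round(K,1).tolist(),np.round(T,3).tolist())
    for t in("tub_center","mat","bin","lid","lid_tab","tape","spray","jar","squeegee"):
        for r in models.recognise(p,t)[:3]:
            u,v=r["centre"]; d=p["depth"][int(v),int(u)]
            w=T@np.r_[np.linalg.inv(K)@[u,v,1]*d,1]
            print(t,round(r["confidence"],2),np.round([u,v]),np.round(w[:3],3))
o=status.get_obs();print(o)
print(ctrl.grip_point_offset)
E
```

```text
pics
top [[515.7, 0.0, 318.0], [0.0, 515.7, 200.7], [0.0, 0.0, 1.0]] [[0.027, -0.988, 0.15, 0.295], [-1.0, -0.027, -0.002, 0.005], [0.006, -0.15, -0.989, 1.883], [0.0, 0.0, 0.0, 1.0]]
tub_center 0.65 [339. 192.] [ 0.585 -0.069  0.183]
tub_center 0.62 [348. 146.] [ 0.773 -0.101  0.076]
mat 0.83 [415. 232.] [ 0.473 -0.357  0.008]
bin 0.86 [324. 191.] [ 0.6   -0.018  0.102]
lid 0.82 [321. 191.] [ 0.6   -0.01   0.101]
lid 0.37 [322. 191.] [ 0.599 -0.011  0.1  ]
lid_tab 0.83 [322. 192.] [ 0.594 -0.011  0.111]
lid_tab 0.29 [257. 256.] [0.369 0.214 0.023]
tape 0.22 [451. 244.] [ 0.431 -0.481  0.028]
spray 0.65 [406. 181.] [ 0.642 -0.304  0.117]
jar 0.66 [403. 180.] [ 0.643 -0.294  0.119]
jar 0.49 [436. 197.] [ 0.595 -0.417  0.072]
squeegee 0.75 [347. 264.] [ 0.352 -0.109  0.014]
side [[512.7, 0.0, 322.8], [0.0, 512.7, 188.5], [0.0, 0.0, 1.0]] [[0.73, -0.428, 0.533, -0.31], [-0.683, -0.477, 0.553, -0.899], [0.017, -0.768, -0.64, 1.154], [0.0, 0.0, 0.0, 1.0]]
tub_center 0.77 [344. 184.] [ 0.567 -0.081  0.176]
tub_center 0.66 [394. 190.] [ 0.765 -0.122  0.065]
mat 0.67 [384. 293.] [ 0.465 -0.3
[... 457 characters left out ...]
18]
{'time_s': 1.0, 'q': array([ 1.13172189e+00,  1.80814919e-01,  1.60698823e+00,  4.42852559e-06,
        1.35384461e+00, -2.06333126e-01]), 'dq': array([-0.00045315,  0.00092636,  0.00019469,  0.00169052, -0.00043388,
       -0.00101189]), 'joint_efforts': array([ 1.24123031e-03, -4.44824839e+01, -3.51698327e+01, -2.11430984e-04,
        5.28860328e-04,  1.81018741e-06]), 'eef_pos': array([0.13262841, 0.55950973, 0.40468576]), 'eef_rot': array([-1.07884846e-05,  1.16108657e-01,  9.93236517e-01, -2.54444739e-05]), 'wrist_force': array([-0.15005737,  0.20458849, -0.62824534]), 'torque': array([ 0.03805231, -0.03128   , -0.02464341]), 'grasp_force': 0.0, 'opening': 1.0000252363190065}
0.1547
```

Run:
```python
import cv2
for n,(a,b,c,d) in {"top":(120,320,200,480),"side":(130,350,200,480)}.items():
    i=cv2.imread(f"pics/{n}1.png")[a:b,c:d]; cv2.imwrite(f"pics/{n}1c.png",cv2.resize(i,None,fx=2.7,fy=2.7,interpolation=cv2.INTER_CUBIC))
```

```text
(no output)
```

View pics/top1c.png

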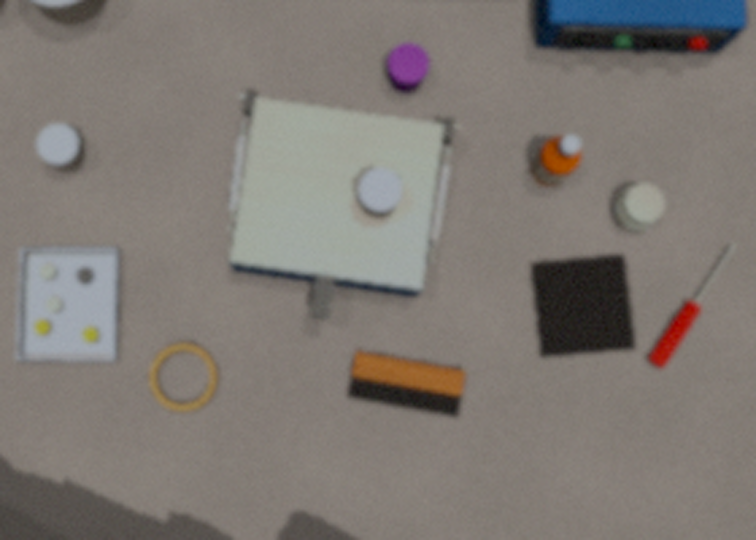

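View pics/side1c.png

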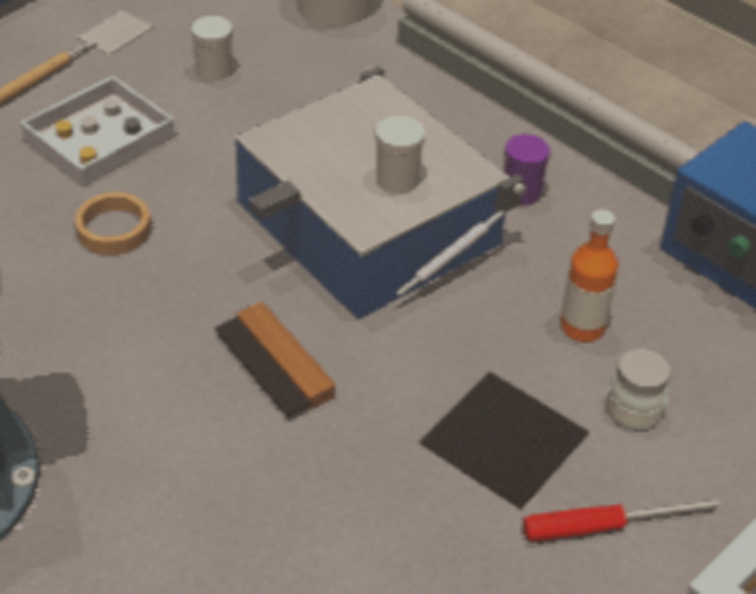

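The top crop shows the white tub on the lid (full-image px ~340,190), with the tab at ~(318,230) in front. The mat is on the right at ~(416,233), the squeegee in front of the bin, and the spray and jar behind the mat. The purple look-alike stands behind the bin, and tub_b is to the left. The side view agrees.

```bash
cat > u.py <<'E'
from bench import status, imaging, ctrl, models
import cv2,numpy as np
from scipy.spatial.transform import Rotation as R
def cloud(p):
    v,u=np.mgrid[:400,:640]; d=p["depth"]
    c=np.stack([u*d,v*d,d],-1)@np.linalg.inv(p["mtx"]).T
    w=c@p["pose"][:3,:3].T+p["pose"][:3,3]; w[d==0]=np.nan; return w
def rot():
    q=status.get_obs()["eef_rot"]; return R.from_quat(q,scalar_first=True)
E
python3 - <<'E'
from u import *
for n in("top","side"):
    p=imaging.camera(n); w=cloud(p); x,y,z=w[...,0],w[...,1],w[...,2]
    m=(np.hypot(x-.585,y+.07)<.06)&(z>.165)&(z<.2)
    print(n,"tubtop n",m.sum(), np.nanmedian(w[m],0).round(3), np.round([(np.nanpercentile(w[m],2,0)+np.nanpercentile(w[m],98,0))/2],3))
    m=(abs(x-.6)<.2)&(abs(y)<.2)&(abs(z-.104)<.012)
    m=cv2.morphologyEx(m.astype(np.uint8),cv2.MORPH_OPEN,np.ones((9,9)))>0
    print("lid",cv2.minAreaRect(w[m][:,:2].astype(np.float32)),np.nanmedian(w[m],0))
    m=(abs(x-.45)<.04)&(abs(y)<.08)&(z>.09)&(z<.125)
    for s in np.arange(.42,.49,.01):
        k=m&(abs(x-s)<.005)
        if k.any(): print("tab x",round(s,3),k.sum(),w[k].min(0).round(3),w[k].max(0).round(3))
    g=p["image"].max(2)<60
    m=g&(abs(x-.47)<.11)&(abs(y+.356)<.11)&(abs(z)<.02)
    m=cv2.morphologyEx(m.astype(np.uint8),cv2.MORPH_OPEN,np.ones((5,5)))>0
    print("mat",cv2.minAreaRect(w[m][:,:2].astype(np.float32)) if m.any() else None)
    for t in ("squeegee","spray","jar"):
        r=models.regions_of(p,t)
        if r:
            q=w[r[0]["region"]]; print(t,np.nanpercentile(q,3,0).round(3),np.nanpercentile(q,97,0).round(3))
E
```

```text
top tubtop n 220 [ 0.592 -0.075  0.179] [[ 0.594 -0.074  0.178]]
lid ((0.6016926765441895, -0.022429227828979492), (0.2505580484867096, 0.2219645380973816), 83.39852142333984) [ 0.59302064 -0.01675787  0.10479384]
tab x 0.44 17 [ 0.438 -0.016  0.103] [0.445 0.008 0.118]
tab x 0.45 21 [ 0.445 -0.016  0.105] [0.455 0.005 0.123]
tab x 0.46 17 [ 0.455 -0.015  0.108] [0.465 0.005 0.123]
tab x 0.47 21 [ 0.465 -0.019  0.107] [0.475 0.005 0.122]
tab x 0.48 19 [ 0.476 -0.018  0.107] [0.483 0.002 0.122]
tab x 0.49 33 [ 0.485 -0.078  0.091] [0.49  0.003 0.121]
mat ((0.4726385474205017, -0.3584888279438019), (0.12311483174562454, 0.12321870774030685), 7.194463729858398)
squeegee [ 0.328 -0.191  0.007] [ 0.394 -0.052  0.03 ]
jar [ 0.576 -0.451  0.012] [ 0.626 -0.401  0.075]
side tubtop n 219 [ 0.585 -0.076  0.179] [[ 0.589 -0.073  0.175]]
lid ((0.5985366106033325, -0.014326527714729309), (0.27275314927101135, 0.23184622824192047), 81.35076141357422) [ 0.57656362 -0.02837809  0.10501066]
tab x 0.43 10 [ 0.432 -0.013  0.108] [0.434 0.003 0.12 ]
tab x 0.44 29 [ 0.435 -0.014  0.095] [0.444 0.016 0.118]
tab x 0.45 30 [ 0.445 -0.016  0.097] [0.454 0.012 0.12 ]
tab x 0.46 26 [ 0.455 -0.016  0.103] [0.464 0.011 0.119]
tab x 0.47 28 [ 0.465 -0.018  0.095] [0.475 0.009 0.118]
tab x 0.48 51 [ 0.475 -0.078  0.091] [0.485 0.009 0.123]
tab x 0.49 53 [ 0.485 -0.076  0.091] [0.49  0.008 0.116]
mat ((0.42812439799308777, -0.39905983209609985), (0.03449865058064461, 0.0362231582403183), 39.2201042175293)
squeegee [ 0.325 -0.194  0.007] [ 0.389 -0.046  0.027]
spray [ 0.631 -0.336  0.006] [ 0.665 -0.293  0.168]
jar [ 0.572 -0.454  0.006] [ 0.624 -0.401  0.072]
```

Emit:
send_rows(commands=[[[-0.9,-0.78,0,0,0,0],[-0.9,-0.78,0,0,0,0],[-0.9,-0.78,0,0,0,0],[-0.9,-0.78,0,0,0,0],[-0.9,-0.78,0,0,0,0],[-0.9,-0.78,0,0,0,0],[-0.9,-0.78,0,0,0,0],[-0.9,-0.78,0,0,0,0]]], jaw=1)

```text
time_s: 2.07
eef_pos: [0.3002, 0.3261, 0.4049]
eef_rot: [0.0, 0.116, 0.993, 0.0]
wrist_force: [1.0, 1.0, -0.1]
opening: 1.001
grasp_force: 0.0
```

Emit:
send_rows(commands=[[[-0.9,-0.78,0,0,0,0],[-0.9,-0.78,0,0,0,0],[-0.9,-0.78,0,0,0,0],[-0.9,-0.78,0,0,0,0],[-0.9,-0.78,0,0,0,0],[-0.9,-0.78,0,0,0,0],[-0.9,-0.78,0,0,0,0],[0,0,0,0,0,-0.6]]])

```text
time_s: 2.73
eef_pos: [0.4486, 0.1202, 0.4052]
eef_rot: [0.001, 0.089, 0.996, -0.001]
wrist_force: [-0.4, 0.3, -0.3]
opening: 1.0
grasp_force: 0.0
```

```bash
cat >> u.py <<'E'
BX=np.radians(-6.6)
def need(pos,pitch=90,yaw=BX):
    """TCP target; pitch = degrees the tool points below horizontal, towards bin +x. tool y = bin y"""
    o=status.get_obs(); Rc=rot(); b=R.from_euler('z',yaw)
    a=np.radians(pitch); z=np.array([np.cos(a),0,-np.sin(a)]); y=np.array([0,1,0]); x=np.cross(y,z)
    Rt=b*R.from_matrix(np.stack([x,y,z],1))
    print("t",round(o["time_s"],2),"pos",o["eef_pos"].round(4),"q",o["q"].round(3),"F",o["wrist_force"].round(1),"open",round(o["opening"],3),"gf",round(o["grasp_force"],1))
    print("shift/3cm",(Rc.inv().apply(np.array(pos)-o["eef_pos"])/.03).round(3),"turn/.1",((Rc.inv()*Rt).as_rotvec()/.1).round(3))
E
python3 -c "
from u import *
need([.592,-.0745,.405])"
```

```text
t 2.73 pos [0.4486 0.1202 0.4052] q [ 0.006 -0.075  1.874 -0.002  1.34  -1.386] F [-0.4  0.3 -0.3] open 1.0 gf 0.0
shift/3cm [-5.852 -5.541  0.032] turn/.1 [-0.016  0.028 -0.628]
```

Emit:
send_rows(commands=[[[0,0,0,0,0,-0.6],[-0.9,-0.9,0,0,0,0],[-0.9,-0.9,0,0,0,0],[-0.9,-0.9,0,0,0,0],[-0.9,-0.9,0,0,0,0],[-0.9,-0.9,0,0,0,0],[-0.6,-0.6,0,0,0,0],[0,0,0,0,0,0]]])

```text
time_s: 3.4
eef_pos: [0.5827, -0.0489, 0.4045]
eef_rot: [0.001, 0.058, 0.998, -0.001]
wrist_force: [-0.9, 0.3, -0.4]
opening: 0.999
grasp_force: 0.0
```

```bash
python3 -c "
from u import *
need([.592,-.0745,.31])"
```

```text
t 3.4 pos [ 0.5827 -0.0489  0.4045] q [-2.860e-01  2.020e-01  1.583e+00 -1.000e-03  1.355e+00 -1.740e+00] F [-0.9  0.3 -0.4] open 0.999 gf 0.0
shift/3cm [-0.403 -0.807  3.153] turn/.1 [-0.015  0.016 -0.017]
```

Emit:
send_rows(commands=[[[-0.4,-0.8,0,0,0,0],[0,0,0.6,0,0,0],[0,0,0.8,0,0,0],[0,0,0.8,0,0,0],[0,0,0.7,0,0,0],[0,0,0.25,0,0,0],[0,0,0,0,0,0]]])

```text
time_s: 3.98
eef_pos: [0.5887, -0.0693, 0.3079]
eef_rot: [-0.002, 0.056, 0.998, 0.001]
wrist_force: [0.4, 0.1, -0.1]
opening: 1.0
grasp_force: 0.0
```

Emit:
send_rows(commands=[[[0,0,0,0,0,0],[0,0,0,0,0,0],[0,0,0,0,0,0],[0,0,0,0,0,0],[0,0,0,0,0,0],[0,0,0,0,0,0],[0,0,0,0,0,0],[0,0,0,0,0,0]]], jaw=0.3)

```text
time_s: 4.65
eef_pos: [0.5905, -0.0701, 0.3124]
eef_rot: [0.002, 0.056, 0.998, -0.0]
wrist_force: [-0.4, -1.2, 6.2]
opening: 0.642
grasp_force: 62.2
```

```bash
python3 -c "
from u import *
need([.592,-.0745,.31])
p=imaging.camera('side');i=p['image'][130:290,240:480];cv2.imwrite('pics/s2.png',cv2.resize(i,None,fx=2.5,fy=2.5))"
```

```text
t 4.65 pos [ 0.5905 -0.0701  0.3124] q [-0.318  0.318  1.636  0.     1.184 -1.776] F [-0.4 -1.2  6.2] open 0.642 gf 62.2
shift/3cm [-0.066 -0.141  0.08 ] turn/.1 [-0.005  0.037  0.023]
```

View pics/s2.png

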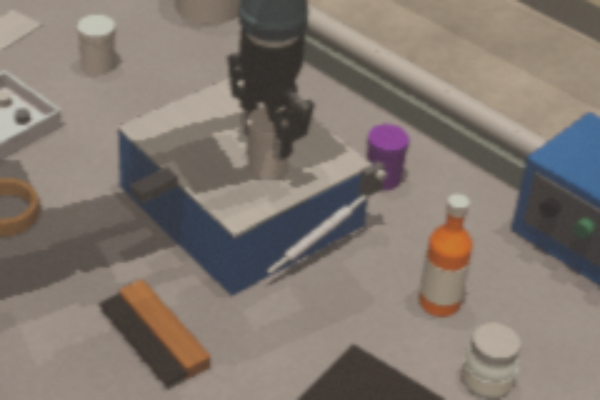

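The fingers hold the tub upright (crop px ~265,150), and the force reads 62 N at an opening matching 56 mm. Lifting and carrying to the mat.

Emit:
send_rows(commands=[[[0,0,-0.3,0,0,0],[0,0,-0.6,0,0,0],[0,0,-0.6,0,0,0],[0,0,-0.5,0,0,0],[0.1,-0.4,0,0,0,0],[0.2,-0.7,0,0,0,0],[0.2,-0.8,0,0,0,0],[0.2,-0.8,0,0,0,0]]])

```text
time_s: 5.37
eef_pos: [0.5588, -0.1489, 0.3696]
eef_rot: [-0.001, 0.056, 0.998, 0.0]
wrist_force: [0.8, -0.6, -1.5]
opening: 0.64
grasp_force: 63.5
```

Emit:
send_rows(commands=[[[0.2,-0.8,0,0,0,0],[0.2,-0.8,0,0,0,0],[0.2,-0.8,0,0,0,0],[0.2,-0.8,0,0,0,0],[0.2,-0.8,0,0,0,0],[0.2,-0.8,0,0,0,0],[0.2,-0.8,0,0,0,0],[0.2,-0.8,0,0,0,0]]])

```text
time_s: 6.03
eef_pos: [0.4891, -0.3348, 0.3694]
eef_rot: [-0.001, 0.057, 0.998, 0.0]
wrist_force: [1.0, 0.2, -1.3]
opening: 0.638
grasp_force: 63.5
```

```bash
python3 -c "
from u import *
need([.4726,-.3585,.2114])"
```

```text
t 6.03 pos [ 0.4891 -0.3348  0.3694] q [-0.8    0.253  1.595 -0.     1.295 -2.258] F [ 1.   0.2 -1.3] open 0.638 gf 63.5
shift/3cm [ 0.45  -0.849  5.267] turn/.1 [ 0.006 -0.013  0.02 ]
```

Emit:
send_rows(commands=[[[0.3,-0.6,0,0,0,0],[0,0,0.7,0,0,0],[0,0,0.9,0,0,0],[0,0,0.9,0,0,0],[0,0,0.8,0,0,0],[0,0,0.6,0,0,0],[0,0,0.4,0,0,0],[0,0,0,0,0,0]]])

```text
time_s: 6.7
eef_pos: [0.478, -0.3496, 0.2377]
eef_rot: [-0.002, 0.057, 0.998, 0.002]
wrist_force: [-1.2, 0.3, -1.1]
opening: 0.64
grasp_force: 63.5
```

```bash
python3 -c "
from u import *
need([.4726,-.3585,.2109])"
```

```text
t 6.7 pos [ 0.478  -0.3496  0.2377] q [-0.832  0.418  1.675 -0.     1.055 -2.289] F [-1.2  0.3 -1.1] open 0.64 gf 63.5
shift/3cm [ 0.139 -0.319  0.893] turn/.1 [ 0.039 -0.049  0.02 ]
```

Emit:
send_rows(commands=[[[0.14,-0.3,0.25,0,0,0],[0,0,0.25,0,0,0],[0,0,0.15,0,0,0],[0,0,0.12,0,0,0],[0,0,0.06,0,0,0],[0,0,0,0,0,0],[0,0,0,0,0,0]]])

```text
time_s: 7.28
eef_pos: [0.4745, -0.3587, 0.2165]
eef_rot: [0.0, 0.056, 0.998, -0.0]
wrist_force: [0.5, -0.1, -1.3]
opening: 0.636
grasp_force: 63.5
```

```bash
python3 -c "
from u import *
need([.4726,-.3585,.2109])"
```

```text
t 7.28 pos [ 0.4745 -0.3587  0.2165] q [-0.847  0.454  1.676  0.     1.012 -2.305] F [ 0.5 -0.1 -1.3] open 0.636 gf 63.5
shift/3cm [ 0.064 -0.001  0.188] turn/.1 [-0.003  0.003  0.027]
```

Emit:
send_rows(commands=[[[0,0,0.08,0,0,0],[0,0,0.05,0,0,0],[0,0,0.04,0,0,0],[0,0,0,0,0,0],[0,0,0,0,0,0]]])

```text
time_s: 7.7
eef_pos: [0.4743, -0.3587, 0.2111]
eef_rot: [-0.0, 0.056, 0.998, 0.0]
wrist_force: [-0.3, 0.3, -1.0]
opening: 0.64
grasp_force: 63.5
```

Emit:
send_rows(commands=[[[0,0,0.04,0,0,0],[0,0,0.0,0,0,0],[0,0,0,0,0,0]]])

```text
time_s: 7.95
eef_pos: [0.4744, -0.3589, 0.2101]
eef_rot: [0.0, 0.056, 0.998, -0.0]
wrist_force: [0.3, -0.7, -0.0]
opening: 0.637
grasp_force: 63.6
```

Emit:
send_rows(commands=[[[0,0,0.03,0,0,0],[0,0,0.0,0,0,0],[0,0,0,0,0,0]]])

```text
time_s: 8.2
eef_pos: [0.4746, -0.359, 0.2101]
eef_rot: [0.0, 0.056, 0.998, -0.0]
wrist_force: [-1.0, -0.1, 5.0]
opening: 0.637
grasp_force: 63.7
```

Emit:
send_rows(commands=[[[0,0,0,0,0,0],[0,0,0,0,0,0],[0,0,0,0,0,0],[0,0,0,0,0,0],[0,0,0,0,0,0],[0,0,0,0,0,0]]], jaw=1)

```text
time_s: 8.7
eef_pos: [0.4743, -0.3587, 0.209]
eef_rot: [-0.0, 0.056, 0.998, 0.0]
wrist_force: [0.3, -0.4, 0.3]
opening: 1.0
grasp_force: 0.0
```

Emit:
send_rows(commands=[[[0,0,-0.4,0,0,0],[0,0,-0.8,0,0,0],[0,0,-0.9,0,0,0],[0,0,-0.9,0,0,0],[0,0,-0.9,0,0,0],[0,0,-0.9,0,0,0],[0,0,-0.5,0,0,0]]])

```text
time_s: 9.28
eef_pos: [0.4747, -0.3591, 0.3729]
eef_rot: [0.002, 0.056, 0.998, -0.002]
wrist_force: [0.7, -0.8, -0.0]
opening: 0.998
grasp_force: 0.0
```

Run:
```python
from u import *
need([.33,.0,.37])
p=imaging.camera('side');i=p['image'][130:350,200:480];cv2.imwrite('pics/s3.png',cv2.resize(i,None,fx=2.2,fy=2.2))
# rough planar fit of the arm
D=[((.1326,.5595,.4047),(.181,1.607,1.354)),((.4486,.1202,.4052),(-.075,1.874,1.34)),((.5827,-.0489,.4045),(.202,1.583,1.355)),((.5905,-.0701,.3124),(.318,1.636,1.184)),((.4891,-.3348,.3694),(.253,1.595,1.295)),((.4745,-.3587,.2165),(.454,1.676,1.012))]
from scipy.optimize import least_squares
def fk(k,q):
    a0,h,L1,L2,e,d=k; a=q[0];b=q[0]+q[1];c=b+q[2]
    return np.array([a0+L1*np.sin(a)+L2*np.sin(b)+e*np.cos(b)+d*np.sin(c),h+L1*np.cos(a)+L2*np.cos(b)-e*np.sin(b)+d*np.cos(c)])
def rr(p): return np.sqrt(p[0]**2+p[1]**2-.1185**2)
f=lambda k:np.concatenate([fk(k,q)-[rr(p),p[2]] for p,q in D]+[0.01*(k-[0,.3,.4,.4,0,.15])])
s=least_squares(f,[0,.3,.4,.4,0,.15]);print(s.x.round(3),abs(s.fun[:12]).max())
```

```text
t 9.28 pos [ 0.4747 -0.3591  0.3729] q [-0.847  0.253  1.587  0.     1.296 -2.305] F [ 0.7 -0.8 -0. ] open 0.998 gf 0.0
shift/3cm [ 6.141 11.352  0.032] turn/.1 [-0.036  0.04   0.025]
[0.    0.31  0.439 0.514 0.085 0.143] 0.0002095411210582543
```

View pics/s3.png

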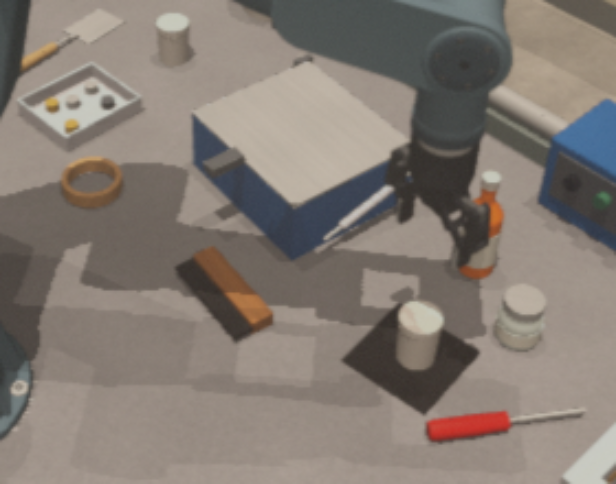

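The picture shows the tub upright in the middle of the black mat (crop px ~418,335), with the bystanders untouched. Next, the tab.

Emit:
send_rows(commands=[[[0.3,0.6,0,0,0,0],[0.3,0.85,0,0,0,0],[0.3,0.85,0,0,0,0],[0.3,0.85,0,0,0,0],[0.3,0.85,0,0,0,0],[0.3,0.85,0,0,0,0],[0.3,0.85,0,0,0,0],[0.3,0.85,0,0,0,0]]])

```text
time_s: 10.0
eef_pos: [0.4242, -0.1541, 0.3683]
eef_rot: [0.0, 0.057, 0.998, -0.0]
wrist_force: [0.3, 0.6, 0.6]
opening: 0.999
grasp_force: 0.0
```

Emit:
send_rows(commands=[[[0.3,0.85,0,0,0,0],[0.3,0.85,0,0,0,0],[0.3,0.85,0,0,0,0],[0.3,0.85,0,0,0,0],[0.3,0.85,0,0,0,0],[0.3,0.85,0,0,0,0],[0.3,0.4,0,0,0,0],[0,0,0,0,0,0]]])

```text
time_s: 10.67
eef_pos: [0.3795, 0.0178, 0.368]
eef_rot: [-0.0, 0.055, 0.998, 0.0]
wrist_force: [0.8, -0.4, 0.3]
opening: 1.001
grasp_force: 0.0
```

Emit:
send_rows(commands=[[[0,0,0,0,-0.6,0],[0,0,0,0,-0.8,0],[0,0,0,0,-0.8,0],[0,0,0,0,-0.8,0],[0,0,0,0,-0.8,0],[0,0,0,0,-0.8,0],[0,0,0,0,-0.6,0],[0,0,0,0,0,0]]])

```text
time_s: 11.33
eef_pos: [0.3805, 0.0152, 0.3681]
eef_rot: [0.258, 0.055, 0.964, -0.015]
wrist_force: [0.5, -0.2, 0.1]
opening: 0.999
grasp_force: 0.0
```

```bash
python3 -c "
from u import *
need([.382,.003,.332],60)"
```

```text
t 11.33 pos [0.3805 0.0152 0.3681] q [-0.315 -0.447  2.277  0.138  0.803 -1.842] F [ 0.5 -0.2  0.1] open 0.999 gf 0.0
shift/3cm [ 0.517 -0.396  1.09 ] turn/.1 [ 0.001 -0.01   0.017]
```

Emit:
send_rows(commands=[[[0.3,-0.4,0.5,0,0,0],[0.4,0,0.6,0,0,0],[0.4,0,0.7,0,0,0],[0.3,0,0.7,0,0,0],[0.3,0,0.6,0,0,0],[0,0,0,0,0,0],[0,0,0,0,0,0]]])

```text
time_s: 11.92
eef_pos: [0.3813, 0.0033, 0.2614]
eef_rot: [0.255, 0.055, 0.965, -0.014]
wrist_force: [0.0, -0.1, 0.8]
opening: 1.0
grasp_force: 0.0
```

```bash
python3 -c "
from u import *
need([.382,.003,.242],60)
p=imaging.camera('side');i=p['image'][130:290,200:440];cv2.imwrite('pics/s4.png',cv2.resize(i,None,fx=2.5,fy=2.5))"
```

```text
t 11.92 pos [0.3813 0.0033 0.2614] q [-0.353 -0.224  2.373  0.247  0.503 -1.998] F [ 0.  -0.1  0.8] open 1.0 gf 0.0
shift/3cm [ 0.297 -0.008  0.575] turn/.1 [ 0.018 -0.079  0.015]
```

View pics/s4.png

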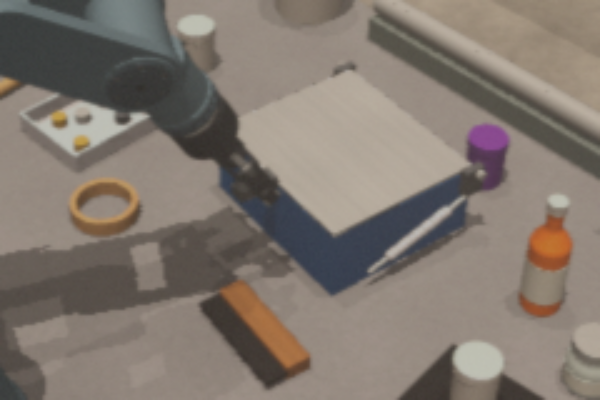

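The fingers straddle the tab (crop px ~255,180) and nothing else is touched. Going down the last part and closing.

Emit:
send_rows(commands=[[[0.15,0,0.3,0,0,0],[0.15,0,0.25,0,0,0],[0,0,0,0,0,0],[0,0,0,0,0,0]]])

```text
time_s: 12.3
eef_pos: [0.3824, 0.0033, 0.2444]
eef_rot: [0.257, 0.054, 0.965, -0.015]
wrist_force: [-1.1, 0.3, 0.5]
opening: 1.003
grasp_force: 0.0
```

Emit:
send_rows(commands=[[[0,0,0,0,0,0],[0,0,0,0,0,0],[0,0,0,0,0,0],[0,0,0,0,0,0],[0,0,0,0,0,0],[0,0,0,0,0,0],[0,0,0,0,0,0],[0,0,0,0,0,0]]], jaw=0)

```text
time_s: 12.97
eef_pos: [0.3819, 0.0049, 0.2437]
eef_rot: [0.257, 0.055, 0.965, -0.013]
wrist_force: [-1.5, 16.3, 9.1]
opening: 0.272
grasp_force: 62.1
```

```bash
cat >> u.py <<'E'
b=R.from_euler('z',BX); P0=np.array([.459,-.006,.108]); H=P0+b.apply([.253,0,-.008])
def lid():
    "angle from the grasp point, and the TCP residual from the arc"
    o=status.get_obs(); g=o["eef_pos"]+rot().apply([0,0,.155]); v=b.inv().apply(g-H)
    zt=b.inv().apply(rot().apply([0,0,1])); p=np.degrees(np.arctan2(-zt[2],-(-zt[0])))
    print("t",round(o["time_s"],2),"th deg",round(np.degrees(np.arctan2(v[2],-v[0])-np.arctan2(.008,.253)),2),"rad %.4f"%np.hypot(v[0],v[2]),"y %.4f"%v[1],"pitch",p.round(2),"F bin",b.inv().apply(o["wrist_force"]).round(1),"open",round(o["opening"],3),"gf",round(o["grasp_force"],1),"q",o["q"].round(2),"dq",o["dq"].round(3))
def cam():
    for n in("top","side"):
        p=imaging.camera(n); w=(cloud(p)-H).reshape(-1,3); w=b.inv().apply(w)
        x,z=-w[:,0],w[:,2]; r=np.hypot(x,z)
        m=(abs(w[:,1])>.045)&(abs(w[:,1])<.115)&(r>.05)&(r<.21)&(z>-.01)
        a=np.degrees(np.arctan2(z[m],x[m])-np.arcsin(.006/r[m])); print(n,m.sum(),"lid deg",np.percentile(a,[20,50,80]).round(2) if m.any() else None)
E
python3 -c "
from u import *
need([.382,.003,.242],60);lid();cam()"
```

```text
t 12.97 pos [0.3819 0.0049 0.2437] q [-0.349 -0.173  2.382  0.284  0.441 -2.034] F [-1.5 16.3  9.1] open 0.272 gf 62.1
shift/3cm [ 0.019 -0.062  0.053] turn/.1 [ 0.049 -0.039  0.006]
t 12.97 th deg 0.25 rad 0.2540 y 0.0027 pitch 60.22 F bin [-3.4 16.   9.1] open 0.272 gf 62.1 q [-0.35 -0.17  2.38  0.28  0.44 -2.03] dq [ 0.001  0.001  0.001 -0.     0.001  0.001]
top 1808 lid deg [-2.43 -0.63  1.11]
side 1399 lid deg [-1.46 -0.47  0.45]
```

Emit:
send_rows(commands=[[[-0.1,0.06,-0.07,0,0.1,0],[-0.2,0,-0.14,0,0.2,0],[-0.3,0,-0.21,0,0.3,0],[-0.4,0,-0.28,0,0.4,0],[-0.4,0,-0.28,0,0.4,0],[-0.3,0,-0.21,0,0.3,0],[-0.1,0,-0.07,0,0.1,0],[0,0,0,0,0,0]]])

```text
time_s: 13.73
eef_pos: [0.4134, 0.0019, 0.3]
eef_rot: [0.166, 0.056, 0.984, -0.009]
wrist_force: [-7.4, -0.3, -0.0]
opening: 0.268
grasp_force: 62.0
```

```bash
python3 -c "
from u import *
lid()"
```

```text
t 13.73 th deg 10.37 rad 0.2541 y 0.0028 pitch 70.84 F bin [-7.3 -1.2 -0. ] open 0.268 gf 62.0 q [-0.31 -0.17  2.21  0.09  0.78 -1.82] dq [-0.003  0.002  0.027  0.011 -0.045 -0.012]
```

Emit:
send_rows(commands=[[[-0.3,0,-0.2,0,0.3,0],[-0.5,0,-0.34,0,0.5,0],[-0.59,0,-0.41,0,0.6,0],[-0.59,0,-0.41,0,0.6,0],[-0.59,0,-0.41,0,0.6,0],[-0.5,0,-0.34,0,0.5,0],[-0.3,0,-0.2,0,0.3,0],[0,0,0,0,0,0]]])

```text
time_s: 14.4
eef_pos: [0.4977, -0.0077, 0.3888]
eef_rot: [-0.006, 0.056, 0.998, 0.0]
wrist_force: [-24.5, 1.6, 14.7]
opening: 0.268
grasp_force: 64.0
```

```bash
python3 -c "
from u import *
lid();cam()"
```

```text
t 14.4 th deg 29.93 rad 0.2544 y 0.0028 pitch 90.74 F bin [-24.5  -1.3  14.7] open 0.268 gf 64.0 q [-0.25  0.03  1.81 -0.    1.32 -1.71] dq [-0.003 -0.022  0.067 -0.003 -0.067 -0.009]
top 1035 lid deg [27.62 29.18 30.61]
side 505 lid deg [27.53 28.27 28.72]
```

Emit:
send_rows(commands=[[[-0.1,0,-0.25,0,0.2,0],[-0.39,0,-0.28,0,0.4,0],[-0.48,0,-0.35,0,0.5,0],[-0.48,0,-0.35,0,0.5,0],[-0.39,0,-0.28,0,0.4,0],[-0.29,0,-0.21,0,0.3,0],[-0.1,0,-0.07,0,0.1,0],[0,0,0,0,0,0]]])

```text
time_s: 15.17
eef_pos: [0.5706, -0.0162, 0.4329]
eef_rot: [-0.12, 0.056, 0.991, 0.007]
wrist_force: [4.5, -1.2, -8.4]
opening: 0.269
grasp_force: 62.9
```

```bash
python3 -c "
from u import *
lid()"
```

```text
t 15.17 th deg 43.89 rad 0.2548 y 0.0027 pitch 103.8 F bin [ 4.6 -0.7 -8.4] open 0.269 gf 62.9 q [-0.23  0.23  1.5  -0.03  1.65 -1.69] dq [-0.001 -0.025  0.044 -0.001 -0.038 -0.002]
```

Emit:
send_rows(commands=[[[-0.2,0,-0.14,0,0.2,0],[-0.39,0,-0.28,0,0.4,0],[-0.49,0,-0.34,0,0.5,0],[-0.49,0,-0.34,0,0.5,0],[-0.49,0,-0.34,0,0.5,0],[-0.29,0,-0.21,0,0.3,0],[-0.2,0,-0.14,0,0.2,0],[0,0,0,0,0,0]]])

```text
time_s: 15.83
eef_pos: [0.6598, -0.0264, 0.4579]
eef_rot: [-0.247, 0.055, 0.967, 0.014]
wrist_force: [0.8, -1.7, -1.8]
opening: 0.27
grasp_force: 63.6
```

Emit:
send_rows(commands=[[[0,0,0,0,0,0],[0,0,0,0,0,0],[0,0,0,0,0,0],[0,0,0,0,0,0]]])

```text
time_s: 16.17
eef_pos: [0.659, -0.0263, 0.4578]
eef_rot: [-0.246, 0.055, 0.968, 0.014]
wrist_force: [4.0, -2.3, -8.9]
opening: 0.268
grasp_force: 63.2
```

```bash
python3 -c "
from u import *
lid();cam()"
```

```text
t 16.17 th deg 58.55 rad 0.2551 y 0.0027 pitch 118.59 F bin [ 4.2 -1.8 -8.9] open 0.268 gf 63.2 q [-0.21  0.5   1.12 -0.05  2.01 -1.68] dq [ 0.001  0.003 -0.005 -0.002  0.003  0.   ]
top 304 lid deg [57.55 58.   58.44]
side 321 lid deg [51.95 54.36 55.41]
```

Emit:
send_rows(commands=[[[0.19,0,0.14,0,-0.2,0],[0.38,0,0.28,0,-0.4,0],[0.48,0,0.35,0,-0.5,0],[0.48,0,0.35,0,-0.5,0],[0.48,0,0.35,0,-0.5,0],[0.38,0,0.28,0,-0.4,0],[0.29,0,0.21,0,-0.3,0],[0.19,0,0.14,0,-0.2,0]]])

```text
time_s: 16.93
eef_pos: [0.5572, -0.0146, 0.4287]
eef_rot: [-0.096, 0.056, 0.994, 0.005]
wrist_force: [18.6, -3.2, -22.9]
opening: 0.265
grasp_force: 61.7
```

Emit:
send_rows(commands=[[[0,0,0,0,0,0],[0,0,0,0,0,0],[0,0,0,0,0,0],[0,0,0,0,0,0],[0,0,0,0,0,0],[0,0,0,0,0,0]]])

```text
time_s: 17.43
eef_pos: [0.5581, -0.0147, 0.4291]
eef_rot: [-0.097, 0.056, 0.994, 0.006]
wrist_force: [16.7, -2.5, -20.3]
opening: 0.271
grasp_force: 62.1
```

```bash
python3 -c "
from u import *
lid();cam()
p=imaging.camera('side');i=p['image'][80:350,180:480];cv2.imwrite('pics/s5.png',cv2.resize(i,None,fx=2.2,fy=2.2))"
```

```text
t 17.43 th deg 42.15 rad 0.2551 y 0.0027 pitch 101.19 F bin [ 16.9  -0.5 -20.3] open 0.271 gf 62.1 q [-0.23  0.19  1.55 -0.02  1.59 -1.69] dq [-0.001  0.    -0.001  0.002  0.002  0.   ]
top 602 lid deg [40.63 41.49 42.43]
side 213 lid deg [39.8  40.6  40.96]
```

View pics/s5.png

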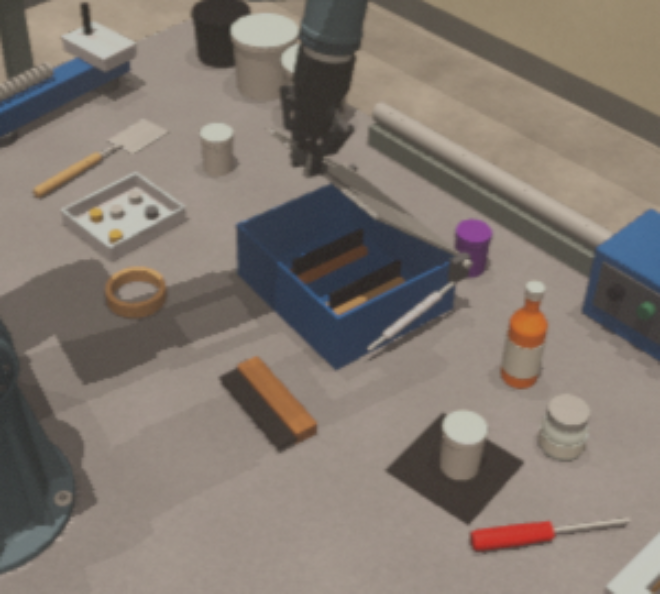

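The lid is held partly open by the tab (crop px ~315,155), the tub stands on the mat (465,445), and all the others are in place. A small trim will relieve the in-plane tension and centre the angle.

Emit:
send_rows(commands=[[[0,0,0.05,0,-0.04,0],[0,0,0.05,0,-0.04,0],[0,0,0,0,0,0],[0,0,0,0,0,0],[0,0,0,0,0,0],[0,0,0,0,0,0],[0,0,0,0,0,0],[0,0,0,0,0,0]]])

```text
time_s: 18.25
eef_pos: [0.5567, -0.0145, 0.4281]
eef_rot: [-0.096, 0.056, 0.994, 0.005]
wrist_force: [4.5, -0.8, -7.3]
opening: 0.268
grasp_force: 63.5
```

```bash
python3 -c "
from u import *
lid();cam();lid()"
```

```text
t 18.25 th deg 41.81 rad 0.2550 y 0.0027 pitch 101.01 F bin [ 4.6 -0.3 -7.3] open 0.268 gf 63.5 q [-0.23  0.18  1.56 -0.02  1.59 -1.69] dq [-0.     0.    -0.     0.002 -0.    -0.002]
top 603 lid deg [40.21 41.13 42.02]
side 217 lid deg [39.58 40.27 40.64]
t 18.35 th deg 41.81 rad 0.2550 y 0.0027 pitch 101.01 F bin [ 3.6 -0.2 -7.1] open 0.273 gf 63.5 q [-0.23  0.18  1.56 -0.02  1.59 -1.69] dq [ 0.001 -0.    -0.002  0.    -0.002 -0.   ]
```

The lid is at about 41.5° (roughly 7° below balance), motionless, with its weight on the fingers.

```bash
python3 -c "
from bench import ctrl
print(ctrl.hand_in())"
```

```text
the job is handed in; nothing more can be done
None
```

The job is handed in: the tub stands upright on the mat, the lid was raised to about 58.5° (some 10° past balance) without flying up, and it is now held still by its tab at about 41.5°, roughly 7° below balance; the other things were left where they were.

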